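# Feel out the hidden locating pocket of a build plate with an index pin

### The job

Take the green-knobbed index pin out of its black collar and lower it upright into the channel of the aluminium build plate, at the channel's right-hand end as the robot sees it. Slide it gently along the channel, foot always pressed lightly on the floor, until it drops into the pocket hidden under a flush sprung shutter, then stop and leave the pin standing upright, fully down in the pocket. Never push it hard against the plate, and leave the wrench, spool and storage case alone.

Things in the scene. Friction and masses are not known exactly. Their poses are not given: they have to be found in the camera images.
- pin: Loose index pin, about 0.25 kg, upright: flat steel foot 22 mm in diameter, 34 mm tall; neck 14 mm; green cylindrical knob 36 mm in diameter from 52 to 92 mm above the underside (3 mm button on top). Origin: centre of the foot's underside, z up along the pin. At the start it stands on the table in a black collar 10 mm high, 48 mm across, hole 29 mm.
- plate: Fixed aluminium build plate, 284 (its x) by 130 (its y) by 26 mm high. Origin: centre of its underside; z up; x points to the robot's left (world +y, within 25 degrees). An open channel runs along its x on the middle line, 26 mm wide, 150 mm long (x -75 to +75 mm); floor 20 mm above the origin, 6 mm below the plate's top. Contact of over 25 N with it counts as pushing hard.
- channel_start (a point): Point of the plate on the channel floor's middle line, 23 mm from the channel's right-hand end: where to set the pin down (its centre may be up to 10 mm either way along the channel). The axes are the plate's.
- channel_mid (a point): Middle of the channel floor; axes of the plate. The hidden pocket is as wide as the channel, 27 mm long, its centre anywhere from 20 mm to the right (x -20) to 45 mm to the left (x +45) of here. Its flush shutter of the same metal, on a soft spring (0.5 N starts it, 1.2 N, under the pin's weight, holds it down), yields only when the foot is wholly over it; the pin then sinks 10 mm. All other floor is rigid.
- wrench: Bystander: loose chrome adjustable wrench, about 190 mm long, lying flat beyond the plate. Origin: on its underside near the handle's middle.
- spool: Bystander: loose pink translucent spool lying on its flange, 100 mm in diameter, 48 mm high. Origin: centre of its underside.
- flap (a joint): Bystander: hinged flap on top of the fixed black storage case (120 x 100 x 45 mm) to the left of the plate; 0 rad shut, grows as it opens. To be left shut.
Not all that is in view belongs to the job. Several things look just like the pin: the one meant starts farthest to the robot's left.

How it is judged:
By the outcome, as a careful person would: the job done as asked, in the order asked, and still so for the second after the job is handed in, with the robot touching nothing.
It also fails if it takes over 67 s, if anything falls off the work surface, if the arm or the gripper's body presses on something with over 40 N, if the wrist force passes 120 N, or if a joint passes its speed limit or range.

### The arm

A 6-joint arm with a two-finger parallel gripper is mounted at the origin on the work surface. World frame = base frame: x ahead of the robot, y to its left, z up, the work surface at z = 0. Lengths are in m, angles in rad, forces in N, time in s.
With the tool pointing down it reaches from about 0.25 to 0.775 m from the base axis. Payload 4 kg.
Tool frame: the origin (TCP) lies between the finger pads; the fingertips stand 14 mm ahead of it and the grasp point (between the pads) lies 5 mm behind it; z points along the fingers, y is the direction in which the jaws open and shut (so a half turn about z gives the same grasp; the last joint's range is limited). The gripper opens to 94 mm and grips with 3 to 60 N. Pads are 16 mm wide; open, the fingers measure 119 mm over their backs; the gripper's body (75 mm by 177 mm) begins 78 mm behind the grasp point.
Start: joints at [1.05, 0.087, 1.371, -0, 1.684, -0.103], TCP at [0.223, 0.503, 0.22] pointing down, gripper open.
Joint ranges: [-3.1, 3.1], [-0.76, 2.03], [0.27, 2.55], [-1.08, 4.22], [0.17, 2.65], [-2.57, 2.57]. Speed limits (rad/s): [2.79, 2.79, 3.14, 3.14, 3.14, 3.14].

### API

Orientations are given as [roll, pitch, yaw] about the fixed x, y, z axes, in that order (R = Rz(yaw) Ry(pitch) Rx(roll)).
In Python, from bench import robot, cams, spotter gives the robot as it stands.
- The arm moves only by the shell command python3 -m inch 'ROWS'. ROWS is JSON, a list of rows, each an object of numbers: "grip": the opening, from 0 (shut) to 1 (fully open); "dx", "dy", "dz": the shift along the tool's x, y, z in units of 25 mm (1.0 is 25 mm); "rx", "ry", "rz": the turn, a rotation vector about the tool's x, y, z in units of 5 degrees (1.0 is 5 degrees). A call has 1 to 12 rows; each row shifts and turns the pose as measured when the row begins, along the tool's axes as they then stand; what a row does not reach is not made up. A row lasts 1/8 s, in which the tool goes at most 62.5 mm and 10.7 degrees, less where a joint would pass 70% of its speed; a pose out of reach is approached as far as the arm can. A call is refused whole if a number of a shift passes 1 or a number of a turn 1, either way. A call with a gripper value outside its range is refused whole. The fingers move at their own pace and stop on an object; the grip force is fixed at half the most. Time passes only in rows, so rows that do not move let the fingers close. It gives the time, the measured TCP pose, the force and the opening at its end, in the units of the state.
- robot.get_obs(): the state, without advancing time (a new reading comes with each control period).
- cams.snapshot(name): name is "scene" or "top" or "wrist"; returns a dict with "frame" (480x640x3 uint8, red, green, blue), "intrinsics" (3x3 intrinsics, pixels), "k1" (the pictures are not rectified: a ray, as slopes to the right and down, at radius r is drawn at 1 + k1 r^2 times it, then the intrinsics apply), "eye" and "orientation" of the camera in the world. Camera axes: x right, y up, looking along -z (the intrinsics and any distortion apply to the point x, -y, -z); pixel columns grow to the right and rows downward; lengths in m; the calibration is good to about 2 mm. A picture is of the moment at which its call begins. There is no depth.
- robot.close_job(): hands the job in, once; it reports no verdict.
Trained networks look in a picture, given as the dict that the camera call returned (one of the last four; its "shot" number tells which), for a name from the list of things; names that differ only in an ending like _2 or _b are one class to them, and where a whole thing is asked for, a point or a joint stands for the part that bears it (a point fixed in the world has none). Each returns a list of dicts, best first, with "score" (0 to 1); they miss things now and then, are a little off and sometimes report something else, mostly with a low value. They report only what shows in the picture. A call takes as long as a camera call. They do not tell look-alikes from the thing itself.
- spotter.regions_of(picture, query): "pixels" (480x640 bool, what is visible of it) and "extent" ([left, top, right, bottom] in pixels, round what is visible of it).
- spotter.place_of(picture, query): "pixel" ([column, row] in pixels: a listed point, or the origin of a listed thing).
The state is a dict: "time": time; "joint_positions": joint angles; "qvel": joint speeds; "joint_torque": joint torques, N m; "tool_pos": TCP position; "ee_rot": TCP orientation; "wrist_force": force on the tool from outside, world axes, zero at the start; "wrist_torque": the same for the moment, N m; "width": finger opening in m.
Only numpy, scipy, OpenCV 4.12 (cv2) and the standard library are available. Lean on these libraries where they do the work, as an engineer would, in place of code of your own. Each camera call takes 0.05 s, during which the arm holds its last target.

## Working session

There is one attempt and no reset: what is moved stays moved. The work goes in short steps, Python scripts to look and compute and a shell command to move; the robot and the scene stay as the last step left them, time stands still between calls to the robot, and variables do not carry over. Pictures are saved under pics/ and viewed, and the job is handed in when it is done.

```bash
mkdir -p pics; ls; cat > h.py <<'E'
import numpy as np, cv2
from bench import robot,cams,spotter
def ray(s,px):
    K=np.array(s['intrinsics']);k1=s['k1']
    d=np.array([(px[0]-K[0,2])/K[0,0],(px[1]-K[1,2])/K[1,1]])
    u=d.copy()
    for _ in range(30): u=d/(1+k1*(u@u))
    return u
def R(rpy):
    from scipy.spatial.transform import Rotation as Ro
    o=np.array(rpy,float)
    if o.shape==(3,3): return o
    return Ro.from_euler('xyz',o).as_matrix()
def onz(s,px,z):
    u=ray(s,px); d=R(s['orientation'])@np.array([u[0],-u[1],-1]); e=np.array(s['eye'])
    return e+d*(z-e[2])/d[2]
def proj(s,P):
    p=R(s['orientation']).T@(np.array(P)-np.array(s['eye'])); u=np.array([p[0],-p[1]])/-p[2]
    u=u*(1+s['k1']*(u@u)); K=np.array(s['intrinsics']); return np.array([K[0,0]*u[0]+K[0,2],K[1,1]*u[1]+K[1,2]])
def save(s,n): cv2.imwrite('pics/'+n,s['frame'][:,:,::-1])
E
python3 - <<'E'
from h import *
o=robot.get_obs();print(o)
for n in ['scene','top']:
    s=cams.snapshot(n);save(s,n+'1.png');print(n,s['intrinsics'],s['k1'],s['eye'],s['orientation'])
    for q in ['pin','plate','channel_start','channel_mid','wrench','spool','flap']:
        try:
            for d in spotter.place_of(s,q)[:5]: print(q,np.round(d['pixel']),round(d['score'],2),np.round(onz(s,d['pixel'],0.02 if 'chan' in q else 0),3))
        except Exception as e: print(q,e)
E
```

```text
pics
{'time': 0.0, 'joint_positions': array([ 1.04991080e+00,  8.79476418e-02,  1.37224775e+00, -2.15749480e-05,
        1.68359775e+00, -1.03122709e-01]), 'qvel': array([ 0.00244046,  0.00118743, -0.00214153, -0.00011623,  0.0013175 ,
        0.00038159]), 'joint_torque': array([-1.98735775e-03, -3.40192258e+01, -3.02418458e+01,  7.15832482e-02,
        3.34541977e-02, -1.78117584e-04]), 'tool_pos': array([0.22290627, 0.50223603, 0.21831148]), 'ee_rot': array([-3.13940165e+00, -2.05188957e-04,  2.72382721e+00]), 'wrist_force': array([-0.05593299, -0.63849675, -0.50270786]), 'wrist_torque': array([-0.00371708,  0.05826619, -0.04833772]), 'width': 0.09427643372283988}
scene [[468.40911283   0.         319.7164366 ]
 [  0.         468.40911283 252.39253985]
 [  0.           0.           1.        ]] -0.1072555381204457 [1.25645596 0.1025743  0.70582602] [0.77319049 0.01120882 1.61898821]
pin [203. 230.] 0.91 [ 0.51  -0.202  0.   ]
pin [177. 209.] 0.81 [ 0.439 -0.282  0.   ]
pin [157. 230.] 0.56 [ 0.512 -0.308  0.   ]
plate [331. 249.] 0.9 [ 0.558  0.084 -0.   ]
channel_start [302. 241.
[... 328 characters left out ...]
.           0.           1.        ]] -0.07850823581351997 [0.43567229 0.07772508 1.42556187] [ 0.12219156 -0.01210352 -1.5888879 ]
pin [463. 310.] 0.85 [ 0.446 -0.279  0.   ]
pin [470. 274.] 0.82 [ 0.53  -0.302  0.   ]
pin [434. 287.] 0.51 [ 0.502 -0.21   0.   ]
pin [312. 267.] 0.24 [0.555 0.082 0.   ]
plate [312. 268.] 0.75 [0.553 0.082 0.   ]
channel_start [336. 271.] 0.7 [0.544 0.024 0.02 ]
channel_mid [314. 269.] 0.62 [0.549 0.076 0.02 ]
channel_mid [335. 266.] 0.36 [0.555 0.028 0.02 ]
wrench [344. 184.] 0.93 [0.757 0.001 0.   ]
spool [448. 204.] 0.98 [ 0.705 -0.254  0.   ]
spool [345. 184.] 0.53 [ 0.759 -0.003  0.   ]
flap it knows: channel_mid, channel_start, pin, plate, spool, wrench
```

View pics/scene1.png

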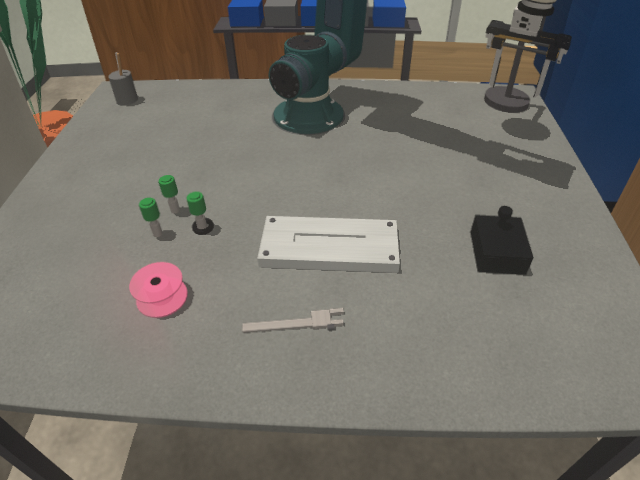

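View pics/top1.png

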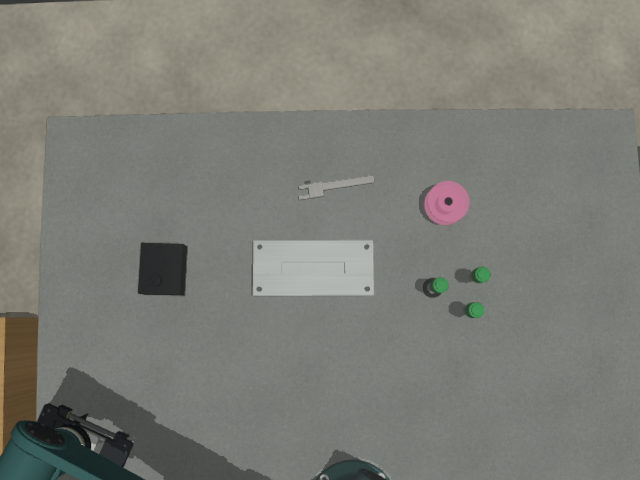

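The images show three look-alike pins. By scene pixel and world y, they are at (203,230) with y≈-0.205, (177,209) with y≈-0.28, and (157,230) with y≈-0.305. The first is farthest left and the only one in a black collar, so I choose it. Next is a close crop and a precise measurement.

```bash
python3 - <<'E'
from h import *
s=cams.snapshot('top'); t=cams.snapshot('scene')
for n,im,(x,y) in(('a',s,(450,290)),('b',t,(180,220))):
    save(im,'tmp.png')
    c=im['frame'][y-45:y+45,x-60:x+60,::-1]; cv2.imwrite(f'pics/crop_{n}.png',cv2.resize(c,None,fx=4,fy=4,interpolation=cv2.INTER_CUBIC))
# green knobs
for nm,im in(('top',s),('scene',t)):
    hsv=cv2.cvtColor(im['frame'],cv2.COLOR_RGB2HSV); m=cv2.inRange(hsv,(50,100,40),(80,255,255))
    n,l,st,c=cv2.connectedComponentsWithStats(m)
    for i in range(1,n):
        if st[i,4]>60: print(nm,st[i],c[i],onz(im,c[i],.075 if nm=='scene' else .09).round(4))
    # plate corners
    reg=spotter.regions_of(im,'plate')[0]; mm=reg['pixels'].astype(np.uint8); 
    cn=max(cv2.findContours(mm,0,2)[0],key=cv2.contourArea); print(nm,'rect',cv2.minAreaRect(cn),reg['extent'])
c=s['frame'][230:305,243:383,::-1]; cv2.imwrite('pics/crop_pl.png',cv2.resize(c,None,fx=5,fy=5,interpolation=cv2.INTER_CUBIC))
c=t['frame'][205:285,250:410,::-1]; cv2.imwrite('pics/crop_pl2.png',cv2.resize(c,None,fx=5,fy=5,interpolation=cv2.INTER_CUBIC))
E
cd pics; python3 -c "
import cv2,numpy as np
cv2.imwrite('crop_ab.png',np.vstack([cv2.imread('crop_a.png')[:300],cv2.imread('crop_b.png')[:300]]))"
```

```text
top [475 267  15  15 184] [481.79891304 274.18478261] [ 0.5246 -0.3039  0.09  ]
top [432 278  16  15 189] [439.55555556 284.86243386] [ 0.5023 -0.206   0.09  ]
top [468 303  16  15 193] [475.24352332 309.86528497] [ 0.4443 -0.2851  0.09  ]
top rect ((313.0, 268.5), (55.0, 120.0), 90.0) [254.6, 240.4, 373.7, 296.1]
scene [  0   0  10  43 249] [ 3.90361446 21.39759036] [-0.7575 -1.4261  0.075 ]
scene [ 20   0  22  33 233] [29.13733906 10.0472103 ] [-0.8904 -1.3696  0.075 ]
scene [33 23  7 27 62] [35.67741935 35.80645161] [-0.5342 -1.1374  0.075 ]
scene [159 175  18  22 302] [167.64569536 185.56953642] [ 0.446 -0.284  0.075]
scene [187 192  18  23 326] [195.71165644 202.86196319] [ 0.5045 -0.2051  0.075 ]
scene [139 198  20  23 334] [148.78742515 208.86826347] [ 0.5266 -0.3024  0.075 ]
scene rect ((328.52777099609375, 243.34701538085938), (142.27114868164062, 53.55927276611328), 1.7623909711837769) [259.0, 218.0, 398.3, 273.6]
```

View pics/crop_ab.png

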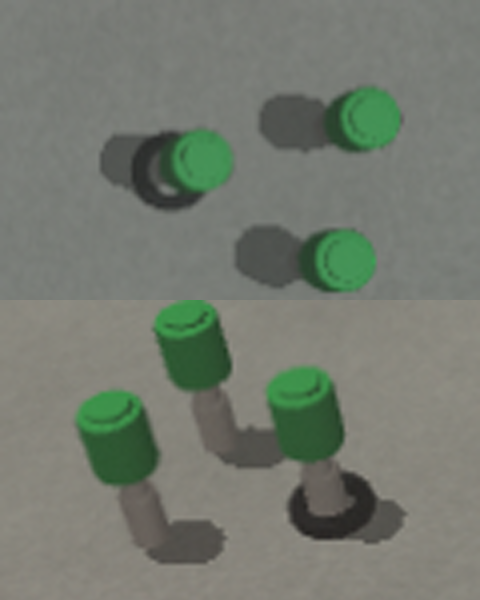

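View pics/crop_pl.png

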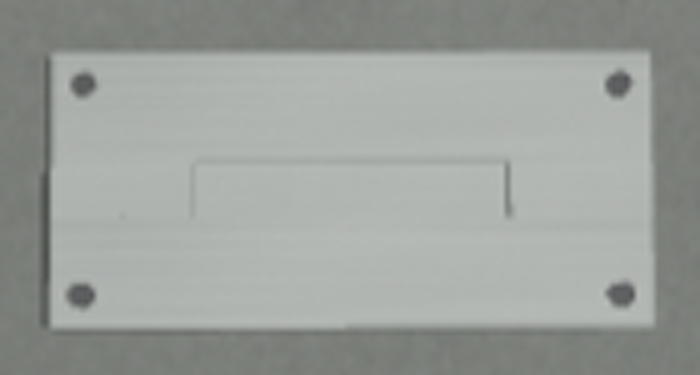

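View pics/crop_pl2.png

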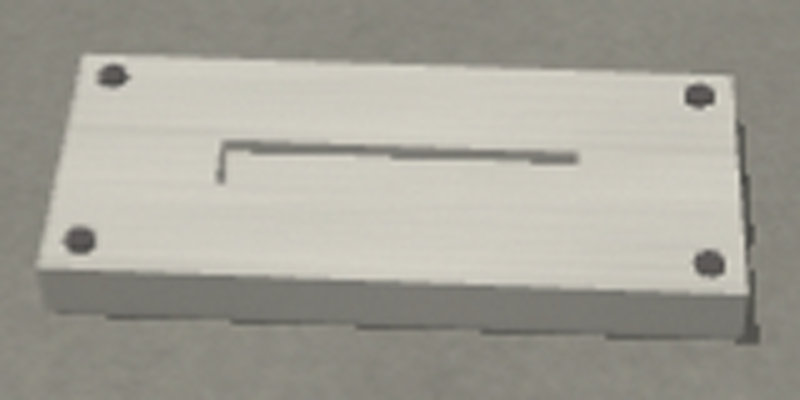

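The crops confirm the choice: the chosen pin stands in the collar, at (440,285) in top and (200,205) in scene. The plate shows four corner holes and the channel outline.

```bash
python3 - <<'E'
from h import *
s=cams.snapshot('top'); t=cams.snapshot('scene')
def f(pts,o): return [(o[0]+(u+.5)/5-.5,o[1]+(v+.5)/5-.5) for u,v in pts]
A=f([(83,84),(618,84),(620,294),(81,295)],(243,230))
B=f([(709,263),(80,240),(113,75),(699,96)],(250,205))
for im,P in((s,A),(t,B)):
    W=np.array([onz(im,p,.026)[:2] for p in P]); print(W.round(4).tolist(),'c',W.mean(0))
    for i,j in((1,0),(2,3)):
        d=W[i]-W[j]; d=-d
        print('yaw of plate x', np.degrees(np.arctan2(d[1],d[0])), np.linalg.norm(d))
# channel ends
C=f([(192,160),(508,160),(510,216),(193,216)],(243,230))
print([onz(s,p,.026)[:2].round(4) for p in C])
w=cams.snapshot('wrist');save(w,'w0.png');print(w['intrinsics'],w['k1'],w['eye'],w['orientation'])
# triangulated knob
E
```

```text
[[0.6043, 0.2058], [0.6, -0.0481], [0.5004, -0.0463], [0.5044, 0.2073]] c [0.55228196 0.07966038]
yaw of plate x 89.04642776386362 0.2538572015661651
yaw of plate x 89.11281999774857 0.25366229964151804
[[0.6022, 0.2075], [0.5988, -0.047], [0.498, -0.0456], [0.5024, 0.2091]] c [0.55037459 0.08102868]
yaw of plate x 89.22938205669355 0.25451498911927745
yaw of plate x 89.00904043645791 0.25469913492608837
[array([0.5672, 0.1544]), array([0.5647, 0.005 ]), array([0.5382, 0.0047]), array([0.5407, 0.1542])]
[[384.19477336   0.         316.5432739 ]
 [  0.         384.19477336 242.41506725]
 [  0.           0.           1.        ]] -0.039689301236945224 [0.15190644 0.53396775 0.38544517] [-2.67795388e-01  5.08101149e-06  1.15255502e+00]
```

View pics/w0.png

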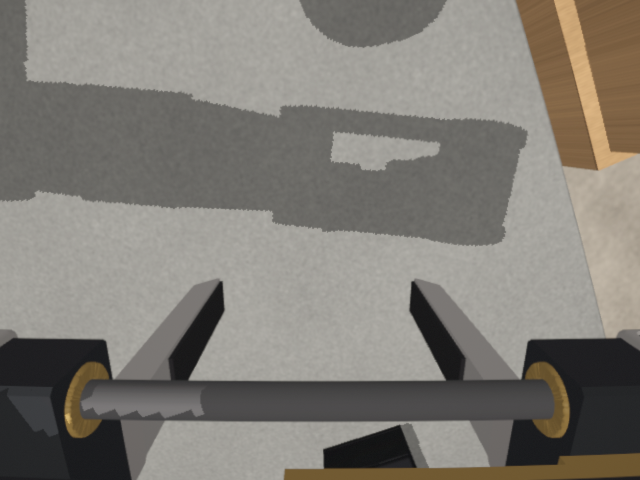

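```bash
python3 -m inch '[{"rz":-0.95,"dy":-0.5},{"rz":-0.95,"dy":-1},{"rz":-0.95,"dy":-1},{"rz":-0.95,"dy":-1},{"rz":-0.8,"dy":-1},{"dy":-1,"dx":-0.4},{"dy":-1,"dx":-0.4},{"dy":-1,"dx":-0.4},{"dy":-1,"dx":-0.4},{"dy":-1,"dx":-0.4},{"dy":-1,"dx":-0.4,"grip":0.7},{"dy":-1,"dx":-0.4,"grip":0.7}]'
```

```text
invalid input at $[0]: expected keys grip, dx, dy, dz, rx, ry, rz
```

```bash
python3 -m inch '[{"grip":1,"dx":0,"dy":-0.5,"dz":0,"rx":0,"ry":0,"rz":-0.95},{"grip":1,"dx":0,"dy":-1,"dz":0,"rx":0,"ry":0,"rz":-0.95},{"grip":1,"dx":0,"dy":-1,"dz":0,"rx":0,"ry":0,"rz":-0.95},{"grip":1,"dx":0,"dy":-1,"dz":0,"rx":0,"ry":0,"rz":-0.95},{"grip":1,"dx":0,"dy":-1,"dz":0,"rx":0,"ry":0,"rz":-0.8},{"grip":1,"dx":-0.4,"dy":-1,"dz":0,"rx":0,"ry":0,"rz":0},{"grip":1,"dx":-0.4,"dy":-1,"dz":0,"rx":0,"ry":0,"rz":0},{"grip":1,"dx":-0.4,"dy":-1,"dz":0,"rx":0,"ry":0,"rz":0},{"grip":1,"dx":-0.4,"dy":-1,"dz":0,"rx":0,"ry":0,"rz":0},{"grip":1,"dx":-0.4,"dy":-1,"dz":0,"rx":0,"ry":0,"rz":0},{"grip":0.8,"dx":-0.4,"dy":-1,"dz":0,"rx":0,"ry":0,"rz":0},{"grip":0.8,"dx":-0.4,"dy":-1,"dz":0,"rx":0,"ry":0,"rz":0}]'
```

```text
time: 2.55
tool_pos: [0.2679, 0.2113, 0.2202]
ee_rot: [3.139, 0.004, -3.139]
wrist_force: [0.0, 0.6, 0.1]
width: 0.0777
```

```bash
python3 -m inch '[{"grip":0.8,"dx":-0.7,"dy":-1,"dz":0,"rx":0,"ry":0,"rz":0.2},{"grip":0.8,"dx":-0.7,"dy":-1,"dz":0,"rx":0,"ry":0,"rz":0},{"grip":0.8,"dx":-0.7,"dy":-1,"dz":0,"rx":0,"ry":0,"rz":0},{"grip":0.8,"dx":-0.7,"dy":-1,"dz":0,"rx":0,"ry":0,"rz":0},{"grip":0.8,"dx":-0.7,"dy":-1,"dz":0,"rx":0,"ry":0,"rz":0},{"grip":0.8,"dx":-0.7,"dy":-1,"dz":0,"rx":0,"ry":0,"rz":0},{"grip":0.8,"dx":-0.7,"dy":-1,"dz":0,"rx":0,"ry":0,"rz":0},{"grip":0.8,"dx":-0.7,"dy":-1,"dz":0,"rx":0,"ry":0,"rz":0},{"grip":0.8,"dx":-0.7,"dy":-1,"dz":0,"rx":0,"ry":0,"rz":0},{"grip":0.8,"dx":-0.7,"dy":-1,"dz":0,"rx":0,"ry":0,"rz":0},{"grip":0.8,"dx":-0.7,"dy":-1,"dz":0,"rx":0,"ry":0,"rz":0},{"grip":0.8,"dx":-0.7,"dy":-1,"dz":0,"rx":0,"ry":0,"rz":0}]'; python3 -m inch '[{"grip":0.8,"dx":0,"dy":-1,"dz":0,"rx":0,"ry":0,"rz":0},{"grip":0.8,"dx":0,"dy":-1,"dz":0,"rx":0,"ry":0,"rz":0},{"grip":0.8,"dx":0,"dy":-1,"dz":0,"rx":0,"ry":0,"rz":0},{"grip":0.8,"dx":0,"dy":0,"dz":0,"rx":0,"ry":0,"rz":0}]'
python3 - <<'E'
from h import *
w=cams.snapshot('wrist');save(w,'w1.png');o=robot.get_obs();print(o['tool_pos'],o['ee_rot'],o['wrist_force'],w['eye'])
print(proj(w,[.5034,-.2055,.095]),proj(w,[.5034,-.2055,.072]))
hsv=cv2.cvtColor(w['frame'],cv2.COLOR_RGB2HSV); m=cv2.inRange(hsv,(50,100,40),(80,255,255))
n,l,st,c=cv2.connectedComponentsWithStats(m)
for i in range(1,n):
    if st[i,4]>300: print(st[i],c[i],onz(w,c[i],.085))
E
```

```text
time: 4.05
tool_pos: [0.4791, -0.1027, 0.2232]
ee_rot: [3.137, 0.012, 3.125]
wrist_force: [-0.4, -0.9, 0.9]
width: 0.0755
time: 4.55
tool_pos: [0.4787, -0.1816, 0.2222]
ee_rot: [3.136, 0.011, 3.123]
wrist_force: [-0.6, -0.2, -0.4]
width: 0.0749
[ 0.47869904 -0.18073509  0.2222455 ] [3.13599068 0.01147475 3.12372487] [-0.2237378   0.69016826  0.13983704] [ 0.39888343 -0.1809879   0.38719739]
[286.69757937 267.77131278] [288.53953976 258.75030386]
[ 162  171   55   48 2000] [189.068 193.834] [ 0.44337991 -0.2812088   0.085     ]
[ 267  234   44   52 1744] [289.05905963 259.60665138] [ 0.49984531 -0.20408811  0.085     ]
[ 153  260   52   51 1887] [178.52623211 285.26550079] [ 0.52087995 -0.29883801  0.085     ]
```

View pics/w1.png

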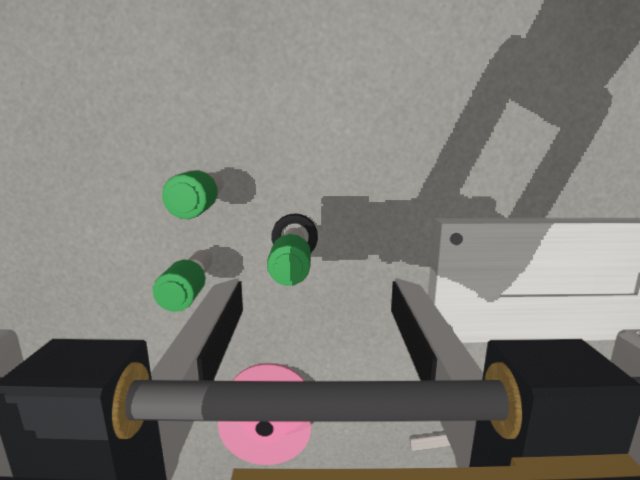

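The wrist view shows the collared pin at (289,260), which agrees with the fixed-camera estimate of (0.503,-0.205).

```bash
python3 -m inch '[{"grip":0.8,"dx":-0.97,"dy":-0.95,"dz":0.2,"rx":-0.06,"ry":-0.13,"rz":0},{"grip":0.8,"dx":0,"dy":0,"dz":0.6,"rx":0,"ry":0,"rz":0},{"grip":0.8,"dx":0,"dy":0,"dz":0.6,"rx":0,"ry":0,"rz":0},{"grip":0.8,"dx":0,"dy":0,"dz":0,"rx":0,"ry":0,"rz":0}]'
python3 - <<'E'
from h import *
w=cams.snapshot('wrist');save(w,'w2.png');o=robot.get_obs();print(o['tool_pos'],o['ee_rot'],o['wrist_force'],w['eye'])
print(proj(w,[.503,-.205,.095]))
E
```

```text
time: 5.1
tool_pos: [0.5031, -0.2004, 0.1858]
ee_rot: [3.128, 0.022, 3.128]
wrist_force: [-0.2, -0.0, 0.3]
width: 0.0753
[ 0.50353592 -0.20065967  0.18677953] [3.12865023 0.02380503 3.12769658] [-1.47926053  0.26857755 -0.23041751] [ 0.42154627 -0.2016312   0.34993855]
[308.28416583 249.82982723]
```

View pics/w2.png

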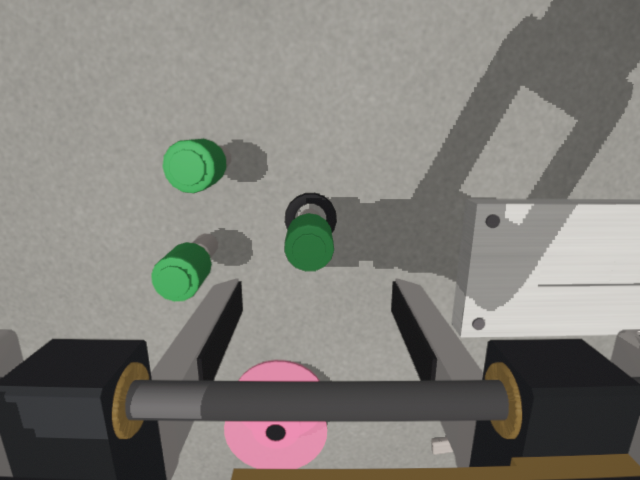

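```bash
python3 -m inch '[{"grip":0.8,"dx":0,"dy":-0.16,"dz":0.5,"rx":0.15,"ry":0.26,"rz":0},{"grip":0.8,"dx":0,"dy":0,"dz":0.7,"rx":0,"ry":0,"rz":0},{"grip":0.8,"dx":0,"dy":0,"dz":0.7,"rx":0,"ry":0,"rz":0},{"grip":0.8,"dx":0,"dy":0,"dz":0,"rx":0,"ry":0,"rz":0}]'
python3 - <<'E'
from h import *
w=cams.snapshot('wrist');save(w,'w3.png');o=robot.get_obs();print(o['tool_pos'],o['ee_rot'],o['wrist_force'],w['eye'])
print(proj(w,[.503,-.2045,.095]))
E
```

```text
time: 5.65
tool_pos: [0.5035, -0.2039, 0.1362]
ee_rot: [-3.14, -0.0, 3.129]
wrist_force: [-0.2, 0.6, -0.5]
width: 0.075
[ 0.50402563 -0.20418175  0.13721659] [-3.13968216e+00  1.25195721e-03  3.12880345e+00] [-0.24871722  0.17146468 -0.04771268] [ 0.42566336 -0.20277202  0.30211495]
[315.61645494 277.06116274]
```

View pics/w3.png

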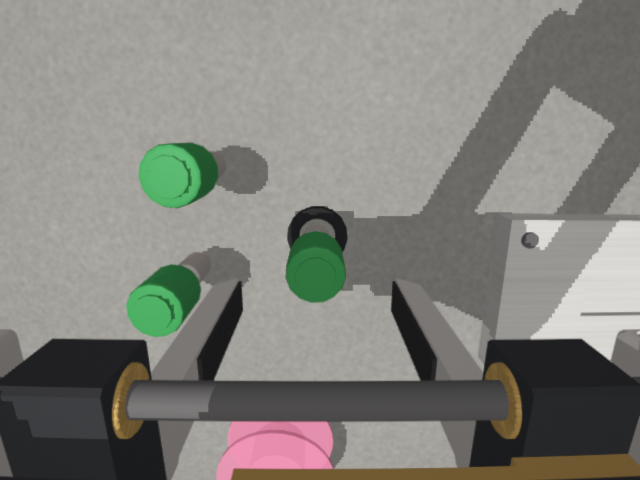

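The tool is centred over the knob, so I go down and grip.

```bash
python3 -m inch '[{"grip":0.8,"dx":0,"dy":0,"dz":0.7,"rx":0,"ry":0,"rz":0},{"grip":0.8,"dx":0,"dy":0,"dz":0.7,"rx":0,"ry":0,"rz":0},{"grip":0.8,"dx":0,"dy":0,"dz":0.7,"rx":0,"ry":0,"rz":0},{"grip":0.8,"dx":0,"dy":0,"dz":0.6,"rx":0,"ry":0,"rz":0},{"grip":0.8,"dx":0,"dy":0,"dz":0,"rx":0,"ry":0,"rz":0}]'
python3 - <<'E'
from h import *
o=robot.get_obs();print(o['tool_pos'],o['ee_rot'],o['wrist_force'])
E
```

```text
time: 6.32
tool_pos: [0.5039, -0.2045, 0.0649]
ee_rot: [-3.14, 0.001, 3.128]
wrist_force: [0.1, 0.1, -0.2]
width: 0.0753
[ 0.50392188 -0.2044894   0.06486159] [-3.13980378e+00  1.10569993e-03  3.12832689e+00] [ 0.13185348  0.10177249 -0.22977746]
```

```bash
python3 -m inch '[{"grip":0.3,"dx":0,"dy":0,"dz":0,"rx":0,"ry":0,"rz":0},{"grip":0.3,"dx":0,"dy":0,"dz":0,"rx":0,"ry":0,"rz":0},{"grip":0.3,"dx":0,"dy":0,"dz":0,"rx":0,"ry":0,"rz":0},{"grip":0.3,"dx":0,"dy":0,"dz":0,"rx":0,"ry":0,"rz":0},{"grip":0.3,"dx":0,"dy":0,"dz":0,"rx":0,"ry":0,"rz":0}]'
```

```text
time: 6.95
tool_pos: [0.5054, -0.2052, 0.067]
ee_rot: [-3.138, 0.005, 3.128]
wrist_force: [-0.4, -0.2, -1.3]
width: 0.0352
```

```bash
python3 -m inch '[{"grip":0.1,"dx":0,"dy":0,"dz":-0.3,"rx":0,"ry":0,"rz":0},{"grip":0.1,"dx":0,"dy":0,"dz":-0.6,"rx":0,"ry":0,"rz":0},{"grip":0.1,"dx":0,"dy":0,"dz":-0.8,"rx":0,"ry":0,"rz":0},{"grip":0.1,"dx":0,"dy":0,"dz":-0.8,"rx":0,"ry":0,"rz":0},{"grip":0.1,"dx":0,"dy":0,"dz":0,"rx":0,"ry":0,"rz":0},{"grip":0.1,"dx":0,"dy":0,"dz":0,"rx":0,"ry":0,"rz":0}]'
python3 - <<'E'
from h import *
w=cams.snapshot('wrist');save(w,'w4.png');o=robot.get_obs();print(o['tool_pos'],o['ee_rot'],o['wrist_force'],o['width'])
E
```

```text
time: 7.7
tool_pos: [0.5039, -0.2044, 0.132]
ee_rot: [-3.139, 0.002, 3.128]
wrist_force: [-0.6, 0.5, -2.9]
width: 0.0355
[ 0.5040862  -0.20445368  0.13204216] [-3.13907002e+00  2.48034967e-03  3.12841002e+00] [-0.14863305 -0.26662691 -3.32906566] 0.03550308514822005
```

View pics/w4.png

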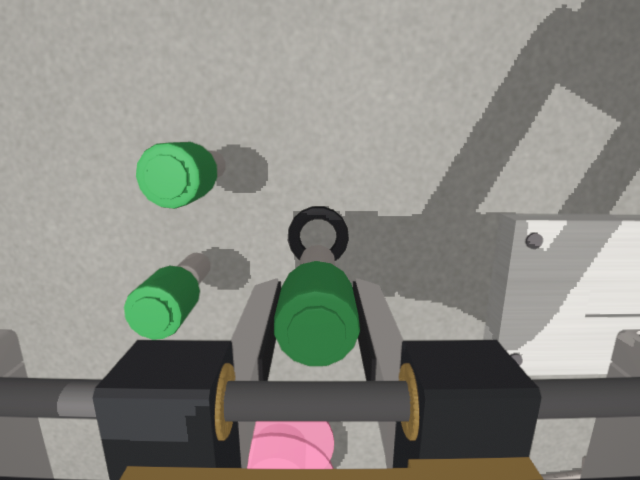

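The pin is lifted clear: the collar at (318,237) is empty, and the wrist reads about -3 N. Next I go over the channel start.

```bash
python3 -m inch '[{"grip":0.1,"dx":-0.1,"dy":0.5,"dz":0,"rx":0,"ry":0,"rz":0},{"grip":0.1,"dx":-0.2,"dy":1,"dz":0,"rx":0,"ry":0,"rz":0},{"grip":0.1,"dx":-0.2,"dy":1,"dz":0,"rx":0,"ry":0,"rz":0},{"grip":0.1,"dx":-0.2,"dy":1,"dz":0,"rx":0,"ry":0,"rz":0},{"grip":0.1,"dx":-0.2,"dy":1,"dz":0,"rx":0,"ry":0,"rz":0},{"grip":0.1,"dx":-0.2,"dy":1,"dz":0,"rx":0,"ry":0,"rz":0},{"grip":0.1,"dx":-0.2,"dy":1,"dz":0,"rx":0,"ry":0,"rz":0},{"grip":0.1,"dx":-0.2,"dy":1,"dz":0,"rx":0,"ry":0,"rz":0},{"grip":0.1,"dx":-0.2,"dy":1,"dz":0,"rx":0,"ry":0,"rz":0},{"grip":0.1,"dx":-0.3,"dy":0.9,"dz":0,"rx":0,"ry":0,"rz":0},{"grip":0.1,"dx":0,"dy":0,"dz":0,"rx":0,"ry":0,"rz":0}]'
python3 - <<'E'
from h import *
w=cams.snapshot('wrist');save(w,'w5.png');o=robot.get_obs();print(o['tool_pos'],o['ee_rot'],o['wrist_force'],o['width'])
E
```

```text
time: 9.12
tool_pos: [0.5528, 0.0473, 0.122]
ee_rot: [3.135, -0.015, 3.132]
wrist_force: [-1.2, -1.0, -2.5]
width: 0.0358
[0.55246092 0.04641338 0.12187339] [ 3.13611232 -0.01586365  3.13104831] [-0.16665894 -1.19505605 -2.65275417] 0.035612213237765325
```

View pics/w5.png

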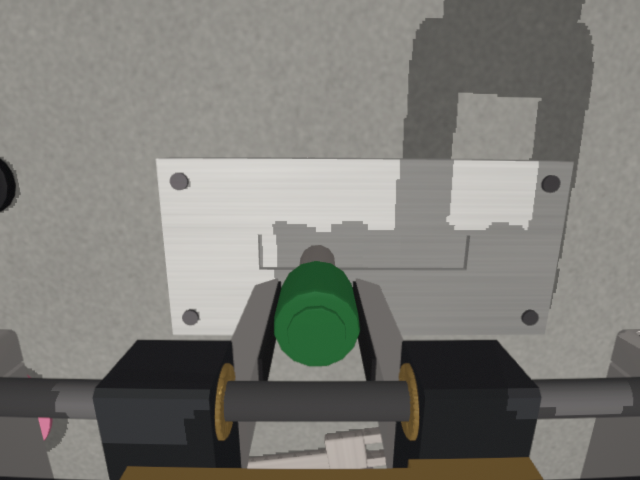

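```bash
python3 -m inch '[{"grip":0.1,"dx":0,"dy":-0.7,"dz":0,"rx":0.07,"ry":-0.18,"rz":0.06},{"grip":0.1,"dx":0,"dy":0,"dz":0,"rx":0,"ry":0,"rz":0},{"grip":0.1,"dx":0,"dy":0,"dz":0,"rx":0,"ry":0,"rz":0}]'
cat > m.py <<'E'
from h import *
import sys
from scipy.optimize import least_squares
w=cams.snapshot('wrist');o=robot.get_obs();save(w,sys.argv[1]);print(o['tool_pos'],o['ee_rot'],o['wrist_force'],o['width'])
H=np.array([[.127,.050],[-.127,.050],[-.127,-.050],[.127,-.050]])
def pts(c,y):
    x=np.array([np.cos(y),np.sin(y)]);yy=np.array([-x[1],x[0]])
    return [np.r_[c+h[0]*x+h[1]*yy,.026] for h in H]
g=w['frame'].min(2).astype(np.uint8)
c=np.array([.5513,.0803]);y=np.radians(89.1)
obs=[];
for P in pts(c,y):
    p=proj(w,P);u,v=np.round(p).astype(int)
    if not(16<u<624 and 16<v<464): obs.append(None);continue
    a=g[v-12:v+13,u-12:u+13].astype(float); bg=cv2.medianBlur(g[v-12:v+13,u-12:u+13],25 if 0 else 5)
    m=(a<90)*1.; n,l,st,cc=cv2.connectedComponentsWithStats(m.astype(np.uint8))
    k=[i for i in range(1,n) if 20<st[i,4]<200]
    if not k: obs.append(None);continue
    k=min(k,key=lambda i:np.hypot(*(cc[i]-12))); obs.append(np.array([u-12,v-12])+cc[k]); print(p.round(1),obs[-1].round(1),st[k,4])
W=[(H[i],onz(w,q,.026)[:2]) for i,q in enumerate(obs) if q is not None]
f=lambda v:np.concatenate([pp[:2]-q for pp,(h,q) in zip([p for p,qq in zip(pts(v[:2],v[2]),obs) if qq is not None],W)])
r=least_squares(f,[*c,y]);print('plate in wrist cam',r.x[:2].round(4),np.degrees(r.x[2]).round(2),'res mm',(r.fun*1e3).round(1))
E
python3 m.py w6.png
```

```text
time: 9.55
tool_pos: [0.5511, 0.0256, 0.1212]
ee_rot: [-3.139, -0.001, 3.123]
wrist_force: [-0.4, 0.4, -3.2]
width: 0.0356
[0.55120198 0.02549064 0.12119979] [-3.13888413e+00 -7.45111153e-04  3.12269846e+00] [-0.09126374  0.29391554 -2.89253723] 0.03588136893628771
[220.3 314.6] [225.5 313.3] 25
[557.9 312.7] [560.  315.3] 194
plate in wrist cam [0.5519 0.0839] 88.39 res mm [-0. -1.  0.  1.]
```

View pics/w6.png

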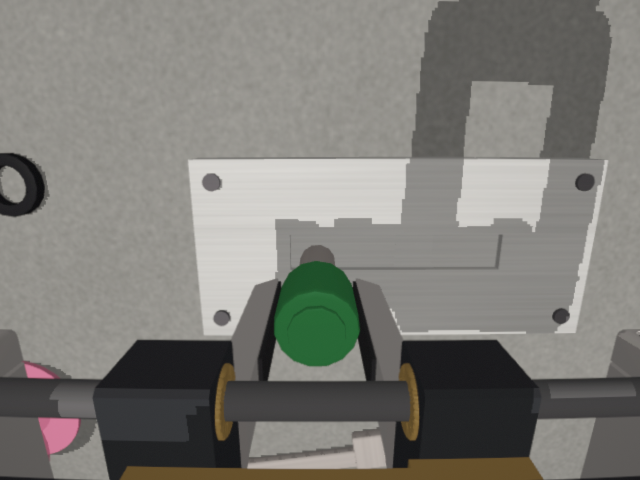

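```bash
cat > m2.py <<'E'
from h import *
import sys
from scipy.optimize import least_squares
H=np.array([[.127,.050],[-.127,.050],[-.127,-.050],[.127,-.050]])
def fit(w,c=(.5513,.0803),yd=89.1):
    g=w['frame'].min(2); 
    def W(v): 
        x=np.array([np.cos(v[2]),np.sin(v[2])]);yy=np.array([-x[1],x[0]])
        return [np.r_[v[:2]+h[0]*x+h[1]*yy,.026] for h in H]
    v0=np.r_[c,np.radians(yd)];O=[];I=[]
    for i,P in enumerate(W(v0)):
        u,v=np.round(proj(w,P)).astype(int)
        if not(16<u<624 and 16<v<464): continue
        a=cv2.GaussianBlur(g,(0,0),1)[v-13:v+14,u-13:u+14].astype(np.float32)
        # blackhat: dark disc smaller than 21 px
        bh=cv2.morphologyEx(np.pad(a,12,mode='edge'),cv2.MORPH_BLACKHAT,np.ones((21,21)))[12:-12,12:-12]
        T=cv2.GaussianBlur(bh,(0,0),4); y0,x0=np.unravel_index(T.argmax(),T.shape)
        yy,xx=np.mgrid[:27,:27]; m=bh*(np.hypot(yy-y0,xx-x0)<9)*(bh>.4*bh.max())
        O.append([u-13+(m*xx).sum()/m.sum(),v-13+(m*yy).sum()/m.sum()]);I.append(i)
    print('holes',np.round(O,1).tolist())
    r=least_squares(lambda v:np.concatenate([W(v)[i][:2]-onz(w,q,.026)[:2] for i,q in zip(I,O)]),v0)
    print('plate',r.x[:2].round(4),np.degrees(r.x[2]).round(2),'res mm',(r.fun*1e3).round(1)); return r.x
def px(v,P): 
    d=np.array(P)-v[:2]; x=np.array([np.cos(v[2]),np.sin(v[2])]); return np.array([d@x,-d[0]*x[1]+d[1]*x[0]])
def button(w,o):
    hsv=cv2.cvtColor(w['frame'],cv2.COLOR_RGB2HSV); return hsv
if __name__=='__main__':
    w=cams.snapshot('wrist');o=robot.get_obs();save(w,sys.argv[1]);print(o['tool_pos'],o['ee_rot'],o['wrist_force'],o['width'])
    v=fit(w); print('tcp in plate (plate by wrist cam)',px(v,o['tool_pos'][:2]).round(4))
    z=o['tool_pos'][2]+.029
    if len(sys.argv)>2:
        P=onz(w,eval(sys.argv[2]),z); print('pin',P,'in plate',px(v,P[:2]).round(4), 'default plate', px(np.r_[.5513,.0803,np.radians(89.1)],P[:2]).round(4))
    f=w['frame'][230:380,255:380,::-1]; cv2.imwrite('pics/k_'+sys.argv[1],cv2.resize(f,None,fx=4,fy=4,interpolation=cv2.INTER_CUBIC))
E
python3 m2.py w7.png '(317,336)'
```

```text
[0.55130017 0.02583972 0.1212116 ] [-3.13909704e+00 -6.65527562e-04  3.12315362e+00] [ 0.21675094  0.6262046  -2.4907029 ] 0.035316709484027466
holes [[584.0, 181.9], [211.9, 181.9], [221.9, 317.0], [560.1, 315.3]]
plate [0.5532 0.0818] 89.07 res mm [ 0.2 -0.6  0.2  0.5 -0.2  0.6 -0.2 -0.5]
tcp in plate (plate by wrist cam) [-0.056  0.001]
pin [0.54941246 0.02573041 0.1502116 ] in plate [-0.0562  0.0029] default plate [-0.0546  0.001 ]
```

View pics/k_w7.png

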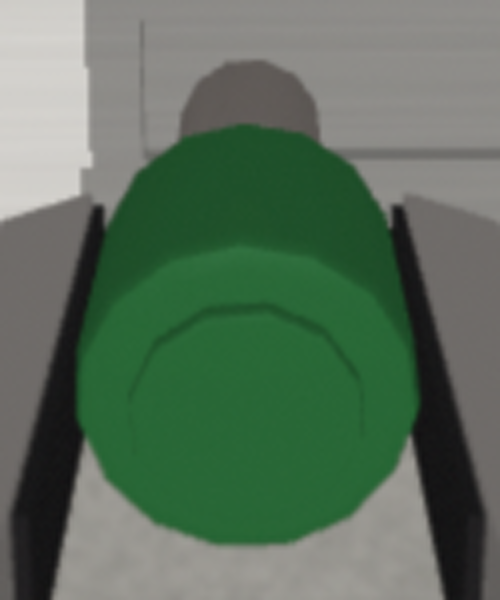

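```bash
cat > m3.py <<'E'
from h import *
from scipy.optimize import least_squares
# fit pin pose (x,y at knob top) from outlines
def circ(w,c,z,r):
    a=np.linspace(0,2*np.pi,72); return np.array([proj(w,[c[0]+r*np.cos(t),c[1]+r*np.sin(t),z]) for t in a])
E
python3 - <<'E'
from m3 import *
w=cams.snapshot('wrist');o=robot.get_obs();b=o['tool_pos'];z0=b[2]-.066
for x in (.549,.5505,.552,.5535):
  c=(x,.0257)
  k=circ(w,c,z0+.092,.018); ft=circ(w,c,z0+.034,.011); fb=circ(w,c,z0,.011)
  print(x,'knobtop rows',k[:,1].min().round(1),k[:,1].max().round(1),'cols',k[:,0].min().round(1),k[:,0].max().round(1),'foot minrow',ft[:,1].min().round(1),fb[:,1].min().round(1),'cols',fb[:,0].min().round(1),fb[:,0].max().round(1),'top',ft[:,0].min().round(1),ft[:,0].max().round(1))
print('obs knobtop 291.5 366.3, cols 274.5 360; foot minrow 245, cols 300 334.5')
E
```

```text
0.549 knobtop rows 289.7 369.9 cols 271.6 360.7 foot minrow 260.8 244.0 cols 299.3 333.9 top 296.4 336.5
0.5505 knobtop rows 293.3 373.0 cols 271.8 360.6 foot minrow 263.4 246.3 cols 299.3 333.9 top 296.5 336.5
0.552 knobtop rows 296.8 376.1 cols 272.0 360.6 foot minrow 266.0 248.6 cols 299.4 334.0 top 296.6 336.5
0.5535 knobtop rows 300.3 379.2 cols 272.2 360.5 foot minrow 268.6 250.8 cols 299.5 334.0 top 296.7 336.5
obs knobtop 291.5 366.3, cols 274.5 360; foot minrow 245, cols 300 334.5
```

```bash
python3 -m inch '[{"grip":0.1,"dx":-0.06,"dy":0.08,"dz":0.4,"rx":-0.02,"ry":0,"rz":0},{"grip":0.1,"dx":0,"dy":0,"dz":0.4,"rx":0,"ry":0,"rz":0},{"grip":0.1,"dx":0,"dy":0,"dz":0,"rx":0,"ry":0,"rz":0}]'
python3 - <<'E'
from m3 import *
w=cams.snapshot('wrist');o=robot.get_obs();b=o['tool_pos'];print(b,o['ee_rot'],o['wrist_force'])
save(w,'w8.png')
s=cams.snapshot('scene');save(s,'s8.png')
f=w['frame'][210:360,250:400,::-1]; a=cv2.resize(f,(600,600),interpolation=cv2.INTER_CUBIC); cv2.imwrite('pics/w8c.png',a)
c=s['frame'][195:285,250:370,::-1]; cv2.imwrite('pics/s8c.png',cv2.resize(c,None,fx=6,fy=6,interpolation=cv2.INTER_CUBIC))
import m2; m2.fit(w)
E
```

```text
time: 10.07
tool_pos: [0.5527, 0.0284, 0.0992]
ee_rot: [-3.141, -0.002, 3.124]
wrist_force: [-0.7, 0.9, -3.7]
width: 0.0353
[0.55305558 0.0284125  0.09980833] [-3.14134469e+00 -6.43613523e-04  3.12378745e+00] [-0.16949754 -1.83444024 -3.10027523]
holes [[601.9, 183.9], [197.1, 183.9], [209.8, 329.2], [573.4, 327.1]]
plate [0.5532 0.0817] 89.08 res mm [ 0.1 -0.9 -0.   0.6 -0.1  0.2  0.   0. ]
```

View pics/w8c.png

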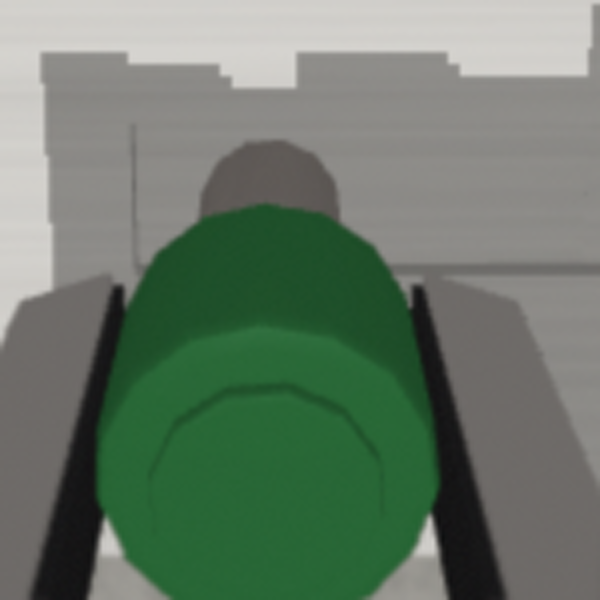

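View pics/s8c.png

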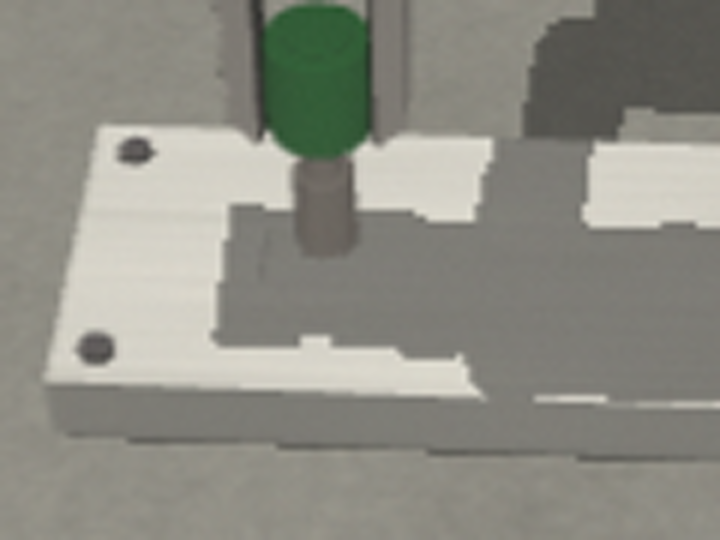

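```bash
python3 - <<'E'
from m3 import *
import m2
w=cams.snapshot('wrist');o=robot.get_obs();print(o['tool_pos'])
v=np.r_[.5532,.0817,np.radians(89.08)]
for z in (.031,.033,.035): 
    P=onz(w,(317.6,244.8),z)[:2]; print(z,'foot near pt',P, 'centre plate', m2.px(v,P+[.011,0]).round(4))
for q in ((283.5,241),(283.5,277)): print(m2.px(v,onz(w,q,.026)[:2]).round(4), m2.px(v,onz(w,q,.020)[:2]).round(4))
s=cams.snapshot('scene')
vs=m2.fit(s)
# scene: foot bottom front
q=(250+326/6-.5, 195+257/6-.5)
for z in (.031,.033,.035):
    P=onz(s,q,z)[:2]; print('scene',z,P,m2.px(vs,P-[.011,0]).round(4))
# knob bottom front etc: knob cols
t=cams.snapshot('top');vt=m2.fit(t);save(t,'t8.png')
E
```

```text
[0.55373052 0.02833089 0.10093084]
0.031 foot near pt [0.5417289  0.02919642] centre plate [-0.0525 -0.0004]
0.033 foot near pt [0.54116574 0.02920117] centre plate [-0.0525  0.0002]
0.035 foot near pt [0.54060258 0.02920592] centre plate [-0.0525  0.0008]
[-0.0748  0.0118] [-0.0753  0.0102]
[-0.0754 -0.013 ] [-0.076  -0.0152]
holes [[387.4, 219.6], [272.2, 219.9], [265.6, 252.7], [391.8, 257.1]]
plate [0.5472 0.0803] 90.73 res mm [ 6.5  1.1 -0.  -1.8 -0.3  1.  -6.2 -0.3]
scene 0.031 [0.5565111  0.02816643] [-0.0522  0.0024]
scene 0.033 [0.55858555 0.02838695] [-0.052   0.0003]
scene 0.035 [0.56065999 0.02860747] [-0.0518 -0.0018]
holes [[260.8, 298.7], [370.5, 290.0], [369.5, 247.7], [259.9, 245.9]]
plate [0.5448 0.0739] 90.71 res mm [ 12.6  -2.5  -0.    1.8  -0.4   3.3 -12.2  -2.7]
```

Wrist view: the foot is centred in the channel to about 0.5 mm, at plate x≈-52. I lower it gently.

```bash
python3 -m inch '[{"grip":0.1,"dx":-0.03,"dy":0,"dz":0.12,"rx":0,"ry":0,"rz":0},{"grip":0.1,"dx":0,"dy":0,"dz":0.12,"rx":0,"ry":0,"rz":0},{"grip":0.1,"dx":0,"dy":0,"dz":0.1,"rx":0,"ry":0,"rz":0},{"grip":0.1,"dx":0,"dy":0,"dz":0,"rx":0,"ry":0,"rz":0}]'
python3 - <<'E'
from m3 import *
import m2
w=cams.snapshot('wrist');o=robot.get_obs();print(o['tool_pos'],o['wrist_force'])
f=w['frame'][210:360,250:400,::-1]; a=cv2.resize(f,(600,600),interpolation=cv2.INTER_CUBIC); cv2.imwrite('pics/w9c.png',a)
E
```

```text
time: 10.82
tool_pos: [0.5551, 0.0282, 0.0929]
ee_rot: [-3.141, 0.003, 3.124]
wrist_force: [-0.0, 1.0, -2.6]
width: 0.0358
[0.55524271 0.02821865 0.09304573] [ 0.75598625  0.47381703 -3.44564163]
```

View pics/w9c.png

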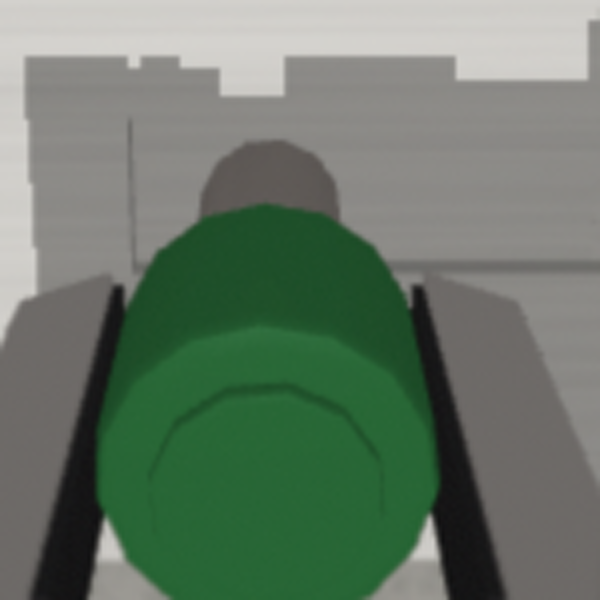

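```bash
cat > m4.py <<'E'
from m3 import *
import m2
# usage: foot(w, row_foot, col) 
def foot(w,q,z,v):
    P=onz(w,q,z)[:2]+[.011,0]; return m2.px(v,P)
E
python3 - <<'E'
from m4 import *
w=cams.snapshot('wrist');o=robot.get_obs();print(o['tool_pos'],o['ee_rot'])
v=m2.fit(w)
for z in (.025,.027,.029): print(z,foot(w,(317.5,244.7),z,v).round(4))
for q in ((282.4,239.4),): print(m2.px(v,onz(w,q,.026)[:2]).round(4))
# far wall top edge / bottom edge at col 370 from gradient
g=w['frame'].astype(float).mean(2)[:,360:385].mean(1); print([(r,int(g[r])) for r in range(264,290)])
g=w['frame'].astype(float).mean(2)[:,360:385].mean(1); print([(r,int(g[r])) for r in range(228,250)])
for r in (275,276,277,278): print(r,m2.px(v,onz(w,(372,r),.026)[:2]).round(4),m2.px(v,onz(w,(372,r),.02)[:2]).round(4))
E
```

```text
[0.55533254 0.02820701 0.0931955 ] [-3.14110632  0.00395795  3.1236836 ]
holes [[610.9, 180.0], [194.0, 180.0], [207.0, 329.8], [584.0, 326.8]]
plate [0.553  0.0824] 89.22 res mm [-0.1 -0.5  0.3  1.  -0.1  1.4 -0.1 -1.9]
0.025 [-0.0534 -0.002 ]
0.027 [-0.0534 -0.0014]
0.029 [-0.0534 -0.0009]
[-0.0756  0.0129]
[(264, 136), (265, 136), (266, 138), (267, 138), (268, 137), (269, 138), (270, 138), (271, 137), (272, 136), (273, 136), (274, 131), (275, 110), (276, 107), (277, 112), (278, 128), (279, 132), (280, 129), (281, 127), (282, 123), (283, 119), (284, 116), (285, 113), (286, 112), (287, 111), (288, 111), (289, 110)]
[(228, 193), (229, 188), (230, 146), (231, 135), (232, 136), (233, 137), (234, 137), (235, 137), (236, 138), (237, 138), (238, 137), (239, 136), (240, 137), (241, 138), (242, 137), (243, 135), (244, 135), (245, 135), (246, 134), (247, 136), (248, 138), (249, 138)]
275 [-0.0185 -0.0112] [-0.0176 -0.0134]
276 [-0.0185 -0.0119] [-0.0176 -0.0141]
277 [-0.0185 -0.0126] [-0.0176 -0.0148]
278 [-0.0184 -0.0132] [-0.0175 -0.0155]
```

```bash
python3 -m inch '[{"grip":0.1,"dx":0.06,"dy":0,"dz":0.02,"rx":0,"ry":0.05,"rz":0},{"grip":0.1,"dx":0,"dy":0,"dz":0.04,"rx":0,"ry":0,"rz":0},{"grip":0.1,"dx":0,"dy":0,"dz":0.04,"rx":0,"ry":0,"rz":0},{"grip":0.1,"dx":0,"dy":0,"dz":0.04,"rx":0,"ry":0,"rz":0}]'
python3 -m inch '[{"grip":0.1,"dx":0,"dy":0,"dz":0.04,"rx":0,"ry":0,"rz":0}]'
python3 - <<'E'
from m4 import *
w=cams.snapshot('wrist');o=robot.get_obs();print(o['tool_pos'],o['ee_rot'],o['wrist_force'])
v=m2.fit(w)
f=w['frame'][210:360,250:400,::-1]; a=cv2.resize(f,(600,600),interpolation=cv2.INTER_CUBIC); cv2.imwrite('pics/w10c.png',a)
E
```

```text
time: 11.42
tool_pos: [0.554, 0.0282, 0.0899]
ee_rot: [-3.141, 0.0, 3.124]
wrist_force: [0.4, 0.5, -2.9]
width: 0.036
time: 11.55
tool_pos: [0.554, 0.0282, 0.0888]
ee_rot: [-3.141, 0.0, 3.124]
wrist_force: [0.2, -1.0, -3.2]
width: 0.0357
[0.55384523 0.02824961 0.08856522] [-3.14112060e+00 -3.00008454e-04  3.12369082e+00] [ 0.84585782  0.21811924 -4.29666227]
holes [[614.9, 183.0], [192.0, 183.0], [205.9, 332.5], [588.6, 332.2]]
plate [0.5525 0.0826] 89.06 res mm [-0.1  0.1 -0.3  1.4  1.   0.9 -0.5 -2.4]
```

View pics/w10c.png

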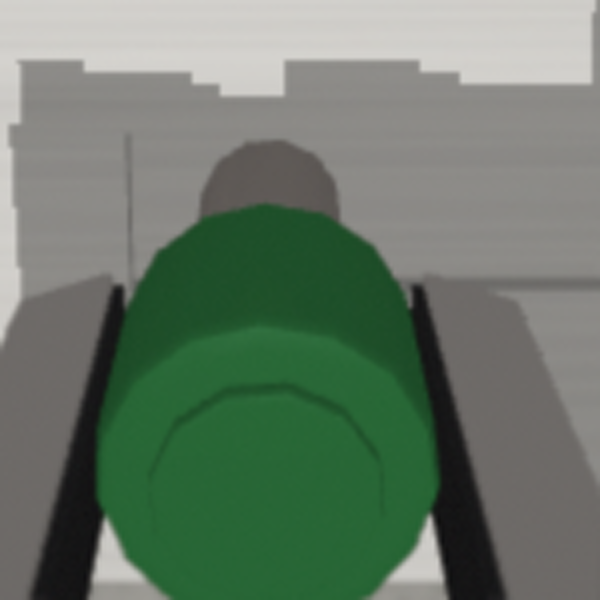

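```bash
python3 - <<'E'
from m4 import *
w=cams.snapshot('wrist');o=robot.get_obs();print(o['tool_pos'],o['wrist_force'])
v=np.r_[.5525,.0822,np.radians(89.1)]
for z in (.0205,.0225,.0245): print(z,foot(w,(317.5,244.7),z,v).round(4))
print(m2.px(v,onz(w,(281.7,242.8),.026)[:2]).round(4))
g=w['frame'].astype(float).mean(2)[:,365:385].mean(1); print([(r,int(g[r])) for r in range(274,290)])
for r in (279.5,282,): print(r,m2.px(v,onz(w,(372,r),.026)[:2]).round(4),m2.px(v,onz(w,(372,r),.02)[:2]).round(4))
E
```

```text
[0.55385169 0.02820508 0.08863399] [ 0.20669296  0.39678968 -2.61424761]
0.0205 [-0.0532 -0.001 ]
0.0225 [-0.0532 -0.0004]
0.0245 [-0.0532  0.0001]
[-0.0755  0.0128]
[(274, 139), (275, 138), (276, 137), (277, 136), (278, 134), (279, 126), (280, 109), (281, 106), (282, 109), (283, 117), (284, 117), (285, 115), (286, 114), (287, 113), (288, 112), (289, 111)]
279.5 [-0.0189 -0.0115] [-0.0179 -0.0138]
282 [-0.0188 -0.0132] [-0.0179 -0.0155]
```

Centred within about 0.5 mm. I keep lowering in 1 mm rows until the foot touches.

```bash
for i in 1; do python3 -m inch '[{"grip":0.1,"dx":0.01,"dy":0,"dz":0.03,"rx":0,"ry":0,"rz":0},{"grip":0.1,"dx":0,"dy":0,"dz":0.03,"rx":0,"ry":0,"rz":0}]'; done
python3 -m inch '[{"grip":0.1,"dx":0,"dy":0,"dz":0.03,"rx":0,"ry":0,"rz":0}]'
```

```text
time: 11.9
tool_pos: [0.5537, 0.0283, 0.0871]
ee_rot: [-3.141, -0.0, 3.124]
wrist_force: [1.3, -0.0, -3.4]
width: 0.0358
time: 12.02
tool_pos: [0.5538, 0.0282, 0.087]
ee_rot: [-3.141, 0.0, 3.124]
wrist_force: [-1.7, 0.3, 2.4]
width: 0.0359
```

Contact is at z≈0.087: the force rose from -3 to +2.4 N, about 5 N on the floor. Next I check how the press holds when repeated.

```bash
python3 -m inch '[{"grip":0.1,"dx":0,"dy":0.02,"dz":0.02,"rx":0,"ry":0,"rz":0}]';python3 -m inch '[{"grip":0.1,"dx":0,"dy":0.04,"dz":0.02,"rx":0,"ry":0,"rz":0}]'; python3 -m inch '[{"grip":0.1,"dx":0,"dy":0.04,"dz":0.02,"rx":0,"ry":0,"rz":0}]'
```

```text
time: 12.15
tool_pos: [0.5539, 0.0284, 0.0871]
ee_rot: [-3.14, 0.001, 3.124]
wrist_force: [-0.9, -0.3, -1.0]
width: 0.0354
time: 12.28
tool_pos: [0.5542, 0.029, 0.0871]
ee_rot: [-3.139, 0.002, 3.123]
wrist_force: [-1.6, -3.0, -0.4]
width: 0.0355
time: 12.4
tool_pos: [0.5545, 0.0296, 0.0871]
ee_rot: [-3.138, 0.002, 3.123]
wrist_force: [-1.2, -2.1, 2.0]
width: 0.0357
```

```bash
python3 -m inch '[{"grip":0.1,"dx":0.01,"dy":0.08,"dz":0.02,"rx":0.02,"ry":0.02,"rz":0},{"grip":0.1,"dx":0.01,"dy":0.08,"dz":0.02,"rx":0,"ry":0,"rz":0}]';python3 -m inch '[{"grip":0.1,"dx":0.01,"dy":0.08,"dz":0.02,"rx":0,"ry":0,"rz":0},{"grip":0.1,"dx":0.01,"dy":0.08,"dz":0.02,"rx":0,"ry":0,"rz":0}]'
```

```text
time: 12.65
tool_pos: [0.5551, 0.033, 0.087]
ee_rot: [-3.135, 0.003, 3.123]
wrist_force: [0.2, -2.6, 2.5]
width: 0.0356
time: 12.9
tool_pos: [0.5555, 0.0366, 0.087]
ee_rot: [-3.133, 0.006, 3.123]
wrist_force: [-0.7, -2.9, 4.2]
width: 0.0358
```

```bash
python3 -m inch '[{"grip":0.1,"dx":0.05,"dy":0.08,"dz":0.02,"rx":-0.1,"ry":0.07,"rz":0},{"grip":0.1,"dx":0.02,"dy":0.08,"dz":0.02,"rx":-0.04,"ry":0.02,"rz":0}]';python3 -m inch '[{"grip":0.1,"dx":0.02,"dy":0.08,"dz":0.02,"rx":-0.04,"ry":0.02,"rz":0},{"grip":0.1,"dx":0.02,"dy":0.08,"dz":0.02,"rx":-0.04,"ry":0.02,"rz":0}]'
```

```text
time: 13.15
tool_pos: [0.555, 0.0404, 0.087]
ee_rot: [3.138, 0.001, 3.123]
wrist_force: [-0.4, -3.3, 4.5]
width: 0.0357
time: 13.4
tool_pos: [0.5549, 0.0439, 0.0871]
ee_rot: [3.132, -0.0, 3.123]
wrist_force: [0.9, -4.0, 5.7]
width: 0.0355
```

```bash
python3 -m inch '[{"grip":0.1,"dx":0.03,"dy":0.08,"dz":0.01,"rx":0.08,"ry":0,"rz":0},{"grip":0.1,"dx":0.02,"dy":0.08,"dz":0.01,"rx":0,"ry":0.01,"rz":0}]';python3 -m inch '[{"grip":0.1,"dx":0.02,"dy":0.08,"dz":0.01,"rx":0,"ry":0.01,"rz":0},{"grip":0.1,"dx":0.02,"dy":0.08,"dz":0.015,"rx":0,"ry":0.01,"rz":0}]'
```

```text
time: 13.65
tool_pos: [0.5542, 0.0479, 0.087]
ee_rot: [3.139, 0.0, 3.122]
wrist_force: [-0.1, -4.1, 6.1]
width: 0.0357
time: 13.9
tool_pos: [0.5537, 0.052, 0.087]
ee_rot: [3.14, -0.0, 3.123]
wrist_force: [0.0, -4.2, 5.3]
width: 0.0355
```

```bash
python3 -m inch '[{"grip":0.1,"dx":0,"dy":0.08,"dz":0.01,"rx":0,"ry":0,"rz":0},{"grip":0.1,"dx":0,"dy":0.08,"dz":0.01,"rx":0,"ry":0,"rz":0}]';python3 -m inch '[{"grip":0.1,"dx":0.01,"dy":0.08,"dz":0.01,"rx":0,"ry":0,"rz":0},{"grip":0.1,"dx":0.01,"dy":0.08,"dz":0.01,"rx":0,"ry":0,"rz":0}]'
```

```text
time: 14.15
tool_pos: [0.5537, 0.056, 0.087]
ee_rot: [3.141, -0.0, 3.123]
wrist_force: [0.1, -4.4, 5.5]
width: 0.0359
time: 14.4
tool_pos: [0.5534, 0.06, 0.087]
ee_rot: [-3.141, 0.0, 3.123]
wrist_force: [0.7, -3.9, 5.7]
width: 0.0358
```

```bash
python3 -m inch '[{"grip":0.1,"dx":0.01,"dy":0.07,"dz":0.012,"rx":0,"ry":0,"rz":0},{"grip":0.1,"dx":0,"dy":0.07,"dz":0.012,"rx":0,"ry":0,"rz":0}]';python3 -m inch '[{"grip":0.1,"dx":0,"dy":0.07,"dz":0.012,"rx":0,"ry":0,"rz":0},{"grip":0.1,"dx":0,"dy":0.07,"dz":0.012,"rx":0,"ry":0,"rz":0}]'
```

```text
time: 14.65
tool_pos: [0.5532, 0.0635, 0.087]
ee_rot: [-3.141, 0.001, 3.123]
wrist_force: [-0.1, -3.6, 6.2]
width: 0.0355
time: 14.9
tool_pos: [0.5532, 0.067, 0.087]
ee_rot: [-3.14, 0.001, 3.123]
wrist_force: [1.1, -3.9, 6.0]
width: 0.0358
```

```bash
python3 -m inch '[{"grip":0.1,"dx":0,"dy":0.07,"dz":0.012,"rx":0,"ry":0,"rz":0},{"grip":0.1,"dx":0,"dy":0.07,"dz":0.012,"rx":0,"ry":0,"rz":0}]'
```

```text
time: 15.15
tool_pos: [0.5531, 0.0705, 0.087]
ee_rot: [-3.139, 0.001, 3.123]
wrist_force: [-0.2, -3.5, 5.8]
width: 0.0355
```

```bash
python3 -m inch '[{"grip":0.1,"dx":-0.03,"dy":0.07,"dz":0.01,"rx":-0.02,"ry":0,"rz":0},{"grip":0.1,"dx":-0.01,"dy":0.07,"dz":0.01,"rx":0,"ry":0,"rz":0}]'; python3 -m inch '[{"grip":0.1,"dx":-0.01,"dy":0.07,"dz":0.01,"rx":0,"ry":0,"rz":0},{"grip":0.1,"dx":0,"dy":0.07,"dz":0.01,"rx":0,"ry":0,"rz":0}]'
```

```text
time: 15.4
tool_pos: [0.5536, 0.074, 0.087]
ee_rot: [-3.14, -0.001, 3.123]
wrist_force: [-0.1, -3.9, 5.1]
width: 0.0355
time: 15.65
tool_pos: [0.5537, 0.0775, 0.087]
ee_rot: [-3.139, -0.001, 3.123]
wrist_force: [0.5, -3.4, 6.2]
width: 0.0354
```

```bash
python3 -m inch '[{"grip":0.1,"dx":0,"dy":0.07,"dz":0.01,"rx":0,"ry":0,"rz":0},{"grip":0.1,"dx":0,"dy":0.07,"dz":0.01,"rx":0,"ry":0,"rz":0}]'
```

```text
time: 15.9
tool_pos: [0.5536, 0.0812, 0.087]
ee_rot: [-3.139, -0.001, 3.123]
wrist_force: [-0.5, -4.5, 6.0]
width: 0.0355
```

```bash
python3 -m inch '[{"grip":0.1,"dx":-0.01,"dy":0.07,"dz":0.005,"rx":-0.02,"ry":0,"rz":0},{"grip":0.1,"dx":0,"dy":0.07,"dz":0.005,"rx":0,"ry":0,"rz":0}]'; python3 -m inch '[{"grip":0.1,"dx":0,"dy":0.07,"dz":0.008,"rx":0,"ry":0,"rz":0},{"grip":0.1,"dx":0,"dy":0.07,"dz":0.008,"rx":0,"ry":0,"rz":0}]'
```

```text
time: 16.15
tool_pos: [0.5535, 0.0852, 0.087]
ee_rot: [-3.141, -0.002, 3.124]
wrist_force: [0.7, -3.4, 4.9]
width: 0.0357
time: 16.4
tool_pos: [0.5535, 0.0886, 0.0869]
ee_rot: [-3.14, -0.002, 3.124]
wrist_force: [0.5, -3.1, 4.6]
width: 0.0355
```

```bash
python3 -m inch '[{"grip":0.1,"dx":0,"dy":0.07,"dz":0.008,"rx":0,"ry":0,"rz":0},{"grip":0.1,"dx":0,"dy":0.07,"dz":0.008,"rx":0,"ry":0,"rz":0}]'
```

```text
time: 16.65
tool_pos: [0.5534, 0.0924, 0.0863]
ee_rot: [-3.14, -0.002, 3.124]
wrist_force: [1.8, -1.5, -2.6]
width: 0.0356
```

The pin dropped: z fell to 0.0863 and contact was lost. I stop sliding and lower straight down.

```bash
python3 -m inch '[{"grip":0.1,"dx":0,"dy":0,"dz":0.05,"rx":0,"ry":0,"rz":0}]'; python3 -m inch '[{"grip":0.1,"dx":0,"dy":0,"dz":0.05,"rx":0,"ry":0,"rz":0}]'
```

```text
time: 16.77
tool_pos: [0.5533, 0.0938, 0.0838]
ee_rot: [3.141, -0.002, 3.125]
wrist_force: [3.4, -0.2, -0.6]
width: 0.0354
time: 16.9
tool_pos: [0.5533, 0.0946, 0.0816]
ee_rot: [3.139, -0.003, 3.125]
wrist_force: [3.7, -1.1, -0.4]
width: 0.0359
```

```bash
python3 -m inch '[{"grip":0.1,"dx":-0.03,"dy":0,"dz":0.04,"rx":0,"ry":0,"rz":0}]'; python3 -m inch '[{"grip":0.1,"dx":-0.01,"dy":0,"dz":0.04,"rx":0.02,"ry":-0.02,"rz":0}]'
```

```text
time: 17.02
tool_pos: [0.5536, 0.095, 0.0798]
ee_rot: [3.138, -0.004, 3.125]
wrist_force: [1.8, -1.1, -1.5]
width: 0.0358
time: 17.15
tool_pos: [0.5535, 0.0953, 0.0782]
ee_rot: [3.14, -0.003, 3.125]
wrist_force: [2.4, -0.4, -0.7]
width: 0.0357
```

```bash
python3 -m inch '[{"grip":0.1,"dx":-0.01,"dy":0,"dz":0.04,"rx":0,"ry":0,"rz":0}]'; python3 -m inch '[{"grip":0.1,"dx":0,"dy":0,"dz":0.03,"rx":0,"ry":0,"rz":0}]'
```

```text
time: 17.27
tool_pos: [0.5536, 0.0954, 0.0769]
ee_rot: [3.139, -0.004, 3.125]
wrist_force: [1.2, -0.4, 1.9]
width: 0.0357
time: 17.4
tool_pos: [0.5537, 0.0954, 0.0768]
ee_rot: [3.139, -0.004, 3.125]
wrist_force: [0.8, -1.1, 4.2]
width: 0.0355
```

It bottomed out at 0.0768, a drop of 10.2 mm, with light contact. I relax and release.

```bash
python3 -m inch '[{"grip":0.1,"dx":-0.01,"dy":0,"dz":0,"rx":0.03,"ry":-0.04,"rz":0},{"grip":0.45,"dx":0,"dy":0,"dz":0,"rx":0,"ry":0,"rz":0},{"grip":0.6,"dx":0,"dy":0,"dz":0,"rx":0,"ry":0,"rz":0},{"grip":0.7,"dx":0,"dy":0,"dz":0,"rx":0,"ry":0,"rz":0},{"grip":0.7,"dx":0,"dy":0,"dz":0,"rx":0,"ry":0,"rz":0}]'
python3 - <<'E'
from h import *
w=cams.snapshot('wrist');save(w,'w11.png');s=cams.snapshot('scene')
c=s['frame'][195:285,250:410,::-1]; cv2.imwrite('pics/s11c.png',cv2.resize(c,None,fx=5,fy=5,interpolation=cv2.INTER_CUBIC))
E
```

```text
time: 18.02
tool_pos: [0.5512, 0.0961, 0.0755]
ee_rot: [3.141, -0.006, 3.125]
wrist_force: [0.2, -0.2, 0.1]
width: 0.0658
```

View pics/w11.png

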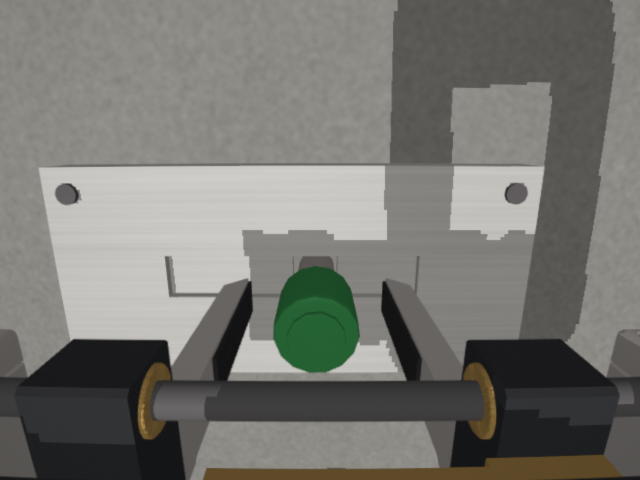

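View pics/s11c.png

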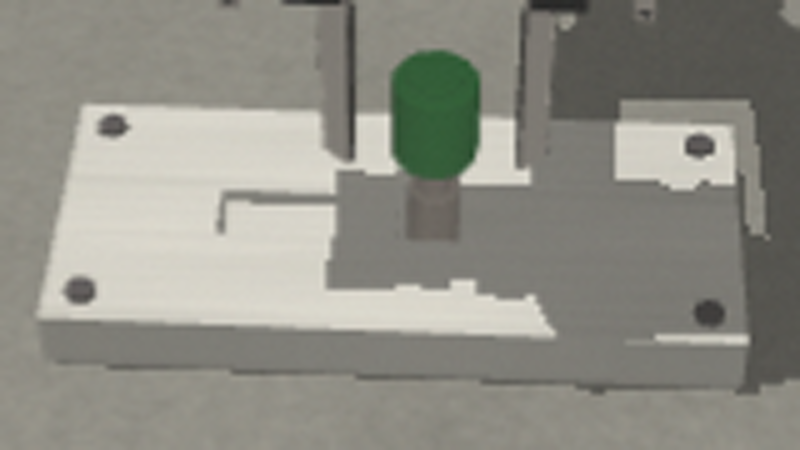

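The fingers are clear. The pin stands upright at (317,320) in the wrist view, with the pocket's edges showing at columns 293 and 337. I go straight up.

```bash
python3 -m inch '[{"grip":0.7,"dx":0,"dy":0,"dz":-0.4,"rx":0,"ry":0,"rz":0},{"grip":0.7,"dx":0,"dy":0,"dz":-0.8,"rx":0,"ry":0,"rz":0},{"grip":0.7,"dx":0,"dy":0,"dz":-0.9,"rx":0,"ry":0,"rz":0},{"grip":0.7,"dx":0,"dy":0,"dz":-0.9,"rx":0,"ry":0,"rz":0},{"grip":0.7,"dx":0.4,"dy":0,"dz":-0.9,"rx":0,"ry":0,"rz":0},{"grip":0.7,"dx":1,"dy":0,"dz":-0.3,"rx":0,"ry":0,"rz":0},{"grip":0.7,"dx":1,"dy":0,"dz":0,"rx":0,"ry":0,"rz":0},{"grip":0.7,"dx":1,"dy":0,"dz":0,"rx":0,"ry":0,"rz":0},{"grip":0.7,"dx":0,"dy":0,"dz":0,"rx":0,"ry":0,"rz":0}]'
python3 - <<'E'
from h import *
s=cams.snapshot('scene');t=cams.snapshot('top');save(s,'s12.png');save(t,'t12.png')
c=s['frame'][190:280,250:410,::-1]; cv2.imwrite('pics/s12c.png',cv2.resize(c,None,fx=5,fy=5,interpolation=cv2.INTER_CUBIC))
# pin expectation: foot at plate
for z,r in((.102,.018),(.062,.018)):
    a=np.array([proj(s,[.5515+r*np.cos(q),.0955+r*np.sin(q),z]) for q in np.linspace(0,6.28,60)]); print(z,a.min(0).round(1),a.max(0).round(1))
hsv=cv2.cvtColor(s['frame'],cv2.COLOR_RGB2HSV); m=cv2.inRange(hsv,(50,100,40),(80,255,255))
n,l,st,cc=cv2.connectedComponentsWithStats(m); print([x.tolist() for x in st if 100<x[4]<2000])
E
```

```text
time: 19.25
tool_pos: [0.4668, 0.0975, 0.1918]
ee_rot: [3.14, 0.003, 3.125]
wrist_force: [0.6, 0.2, -0.1]
width: 0.0658
0.102 [327.7 204.6] [345.9 216.5]
0.062 [327.6 219.6] [345.3 231.5]
[[0, 0, 10, 45, 230], [20, 0, 15, 33, 156], [159, 175, 18, 22, 301], [139, 198, 20, 23, 328], [329, 205, 17, 24, 279]]
```

View pics/s12c.png

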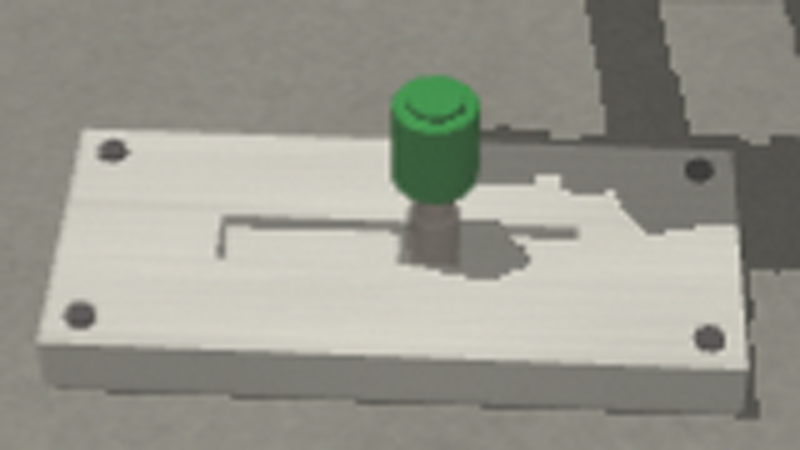

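View pics/s12.png

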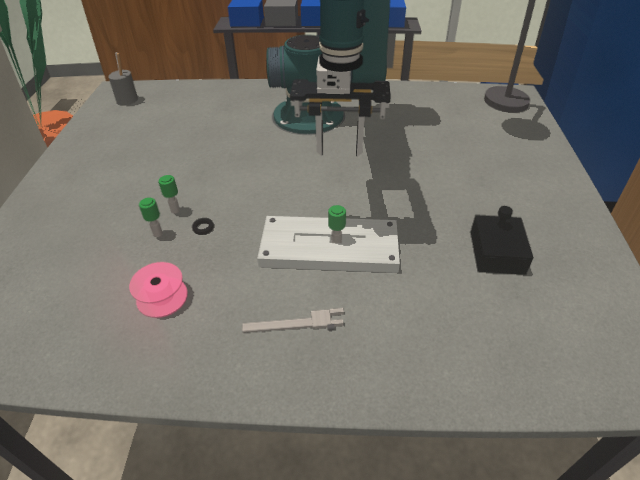

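The pin stands upright in the pocket at (337,218), and its knob spans rows 205–228, close to the fully-down prediction of 205–231. The wrench, spool, case and other pins are where they were. I hand in.

```bash
python3 -c "
from bench import robot
print(robot.close_job())"
```

```text
the job is handed in; nothing more can be done
None
```

The index pin is standing upright in the hidden pocket and appears to be fully down. I handed the job in at about 19.4 s of the 67 s allowed.

- **Pick and set-down:** I took the leftmost pin, the only one in a collar. I lowered it into the channel at plate x ≈ -53 mm, within the allowed range for the right-hand end.
- **Slide:** I slid the pin left with about 5–9 N on the floor, well under the 25 N limit. It dropped when it reached plate x ≈ +14 mm.
- **Drop:** The tool height fell 10.2 mm (0.0870 to 0.0768 m) and then met light contact, matching the 10 mm pocket.
- **Final check:** The last scene picture shows the pin upright with its knob about where a fully-down pin should be, the bottom edge a few pixels off. The gripper is clear, and the wrench, spool, case and other two pins look unmoved.
- **Disagreements:** The cameras differed by 2–3 mm on where the plate is, so I centred the pin using the close wrist view. The side wall pushed back with about 3.7 N as the pin sank, and I eased that off.

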